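# Open the double-latched cutter chest

## Robot

A 6-joint arm with a two-finger parallel gripper is mounted at the origin on the work surface; the furniture and walls round the work are solid. World frame = base frame: x ahead of the robot, y to its left, z up, the work surface at z = 0. Lengths are in m, angles in rad, forces in N, time in s.
With the tool pointing down it reaches from about 0.3 to 0.875 m from the base axis. Payload 6.4 kg.
Tool frame: the origin (TCP) lies between the finger pads; the fingertips stand 19 mm ahead of it and the grasp point (between the pads) is the TCP (ctrl.tips_ahead is the z of the fingertips in the tool frame, in m); z points along the fingers, y is the line along which they close (so a half turn about z gives the same grasp; the last joint's range is limited). The gripper opens to 85 mm and grips with 20 to 120 N. Pads are 22 mm wide; open, the fingers measure 114 mm over their backs; the gripper's body (76 mm by 85 mm) begins 54 mm behind the grasp point. The pads swing forward as they close: fully open they stand 13 mm farther back than shut.
Start: joints at [-1.313, 0.181, 1.607, -0, 1.354, -0.206], TCP at [0.257, -0.514, 0.25] pointing down, gripper open.
Joint ranges: [-2.99, 2.99], [-0.89, 2.07], [0.3, 2.58], [-1.14, 4.28], [0, 2.63], [-3.12, 3.12]. Speed limits (rad/s): [2.57, 2.57, 3.01, 3.14, 3.14, 3.14].

## Interface

Orientations are given as a unit quaternion [w, x, y, z].
In Python, from bench import readout, vision, ctrl gives the robot as it stands.
- The arm moves only by the tool play_rows, never from a script. Its arguments are lists of equal length, an entry for each row: "xyz": the shift along the tool's x, y, z in mm, a list of three; "rot": the turn, a rotation vector about the tool's x, y, z in rad, a list of three; "grip": the opening, from 0 (shut) to 1 (fully open). In form: {"xyz": [[x, y, z], ...], "rot": [[rx, ry, rz], ...], "grip": [grip, ...]}. A call has exactly 10 rows; each row is the pose to reach, as a shift and turn from the pose commanded when the call began, along the tool's axes at that moment; what a row does not reach only later rows make up. A row lasts 1/8 s, in which the tool goes at most 62.5 mm and 10.7 degrees, less where a joint would pass 70% of its speed; a pose out of reach is approached as far as the arm can. A call with a gripper value outside its range is refused whole. The fingers move at their own pace and stop on an object; the grip force is fixed at half the most. Time passes only in rows, so rows that repeat a pose let the fingers close, or fill a call up. It gives the time, the measured TCP pose, the force, the opening and the grip force at its end, in the units of the state.
- readout.get_obs(): the state, without advancing time (a new reading comes with each control period).
- vision.camera(name): name is "scene" or "top" or "wrist"; returns a dict with "color" (400x640x3 uint8, red, green, blue), "depth" (400x640 float32, m along the optical axis (not along the pixel's ray), 0 where there is no reading), "camera_matrix" (3x3 intrinsics, pixels), "extrinsics" (4x4, takes a point from camera to world coordinates); the wrist camera has in their place "hand_eye" (4x4, takes a point from camera to tool coordinates, whose origin is the TCP and whose axes are the flange's). Camera axes: x right, y down, z forward; pixel columns grow to the right and rows downward; lengths in m; the calibration is good to about 2 mm. A picture is of the moment at which its call begins: read the wrist's pose just before it.
- ctrl.hand_in(): hands the job in; it is judged then, once.
The state is a dict: "time_s": time; "q": joint angles; "dq": joint speeds; "joint_efforts": joint torques, N m; "eef_pos": TCP position; "eef_rot": TCP orientation; "wrist_force": force on the tool from outside, world axes, zero at the start; "torque": the same for the moment, N m; "opening": opening from 0.0 (shut) to 1.0 (fully open); "grasp_force": force on a finger pad.
Only numpy, scipy, OpenCV 4.12 (cv2) and the standard library are available. Lean on these libraries where they do the work, as an engineer would, in place of code of your own. Each camera call takes 0.05 s, during which the arm holds its last target. There are 200 camera calls.

## Task

Open the small plywood cutter chest: draw its bolt fully back to the left, raise the lid just a little by its bar handle and leave it ajar, then reach down through the long opening in the lid, feel for the hidden safety catch and push it to the left as far as it goes, and finally swing the lid up until it stands upright by itself. Be gentle with the catch: never lift the lid hard against it and never ram it against its end stop; leave the other things on the bench where they are.

Things in the scene. Friction and masses are not known exactly. Their poses are not given: they have to be found in the camera images.
- chest: Fixed plywood chest, 200 mm deep, 290 mm wide (y -110 to +180 mm), lid top 100.5 mm above the bench. Origin on the bench, 100 mm behind its front; x points from its front to its hinges (away from the robot at yaw 0), y to its left, z up; left and right here are its +y and -y. Lid: y -110 to +99 mm, hinged at the back on a line along y at x 88, z 98 mm. A fixed deck (top z 98) left of it bears the bolt.
- bolt (a joint): Travel of the steel bolt (m) to the left (+y of the chest): 0 home, over the lid; clear of the lid from 0.024; stop at 0.034. Slides with about 3 N and stays where it is left.
- bolt_knob (a point): Middle of the bolt's round upright knob (14 mm diameter, 18 mm at its head), at x = -60, y = +122 mm of the chest when home. The knob stands free from 112 mm to 148.5 mm above the bench; this point is at 132 mm. It moves with the bolt.
- lid (a joint): Lid angle (rad): 0 shut, grows as the front edge rises, stop at 1.7. Stiff hinge: stays wherever it is left; lifting takes about 7 N at the handle. With the bolt drawn it rises freely to about 0.19, where a hook under it meets the hidden catch until that is pushed; beyond this the hook loads the catch with 1.7 times the extra lift. Below 0.07 the catch is blocked.
- lid_handle (a point): Middle of the lid's bar handle: a round steel bar, 10 mm thick, 100 mm long along the chest's y, 39.5 mm above the lid's top (clear space of 34 mm under it), 155 mm in front of the hinge line and 42 mm above it when shut. It moves with the lid.
- lid_slot (a point): Centre, at the lid's top surface, of the long opening through the 10 mm thick lid: 170 mm along the chest's y, 56 mm along its x, 58 mm from the hinge line. It moves with the lid. The hidden catch's tab stands below it; where along y is not measured: the tab's middle starts anywhere from 38 mm right to 38 mm left of the opening's middle.
- catch_rail: Fixed rail below the opening, with the hidden catch. Origin on its flat top, below the opening's middle, 56 mm above the bench; axes as the chest's. The catch's upright steel tab (10 mm thick in y, x -16 to +12 mm here) stands 32 mm above it, gives 1 mm per 5 N. Pushed left (+y) it slides 22.5 mm with about 3 N to a stop, frees the lid from 20 mm on and stays there. Rail and catch may bear 25 N.
- screw_tin_centre (a point): Centre of a loose grey round tin, 64 mm across, 45 mm high: a bystander.
- wax_tin_centre (a point): Centre of a loose cream round tin, 72 mm across, 28 mm high: a bystander.
- pine_cube_centre (a point): Centre of a loose pine block, 48 x 55 x 45 mm: a bystander.

How it is judged:
By the outcome, as a careful person would: the job done as asked, in the order asked, and still so for the second after the job is handed in, with the robot touching nothing.
It also fails if it takes over 72 s, if anything falls off the work surface, if the arm or the gripper's body presses on something with over 40 N, if the wrist force passes 120 N, or if a joint passes its speed limit or range.

## Working session

There is one attempt and no reset: what is moved stays moved. The work goes in short steps, Python scripts to look and compute and a tool call to move; the robot and the scene stay as the last step left them, time stands still between calls to the robot, and variables do not carry over. Pictures are saved under pics/ and viewed, at most 10 in all, crops included, and the job is handed in when it is done.

Besides the shell and the picture viewer there is one more tool, called after ">>>" in YAML: its name, and indented under it one key for each argument. play_rows: Moves the arm, as the interface text tells. Its arguments: {"type":"object","properties":{"xyz":{"type":"array","items":{"type":"array","items":{"type":"number"}}},"rot":{"type":"array","items":{"type":"array","items":{"type":"number"}}},"grip":{"type":"array","items":{"type":"number"}}},"required":["xyz","rot","grip"]}

```bash
mkdir -p pics; cat > h.py <<'E'
import numpy as np, cv2, sys
from bench import readout, vision, ctrl
from scipy.spatial.transform import Rotation as R
def obs():
    o=readout.get_obs(); q=o['eef_rot']; return o,np.array(o['eef_pos']),R.from_quat([q[1],q[2],q[3],q[0]])
def snap(name,f):
    c=vision.camera(name); cv2.imwrite('pics/'+f,c['color'][:,:,::-1]); np.savez('pics/'+f[:-4]+'.npz',**{k:v for k,v in c.items()}); return c
def pt(c,u,v,z=None,E=None):
    E=c['extrinsics'] if E is None else E
    K=c['camera_matrix']; r=np.array([(u-K[0,2])/K[0,0],(v-K[1,2])/K[1,1],1.])
    if z is None: return E[:3,:3]@(r*c['depth'][int(v),int(u)])+E[:3,3]
    d=E[:3,:3]@r; return E[:3,3]+d*(z-E[2,3])/d[2]
E
python3 - <<'E'
from h import *
snap('top','top.png');snap('scene','scene.png')
o,p,r=obs();print(o['time_s'],p,r.as_matrix().round(3))
E
```

```text
0.1 [ 0.25714227 -0.51378398  0.24947408] [[ 0.894  0.447 -0.   ]
 [ 0.447 -0.894  0.002]
 [ 0.    -0.002 -1.   ]]
```

View pics/top.png

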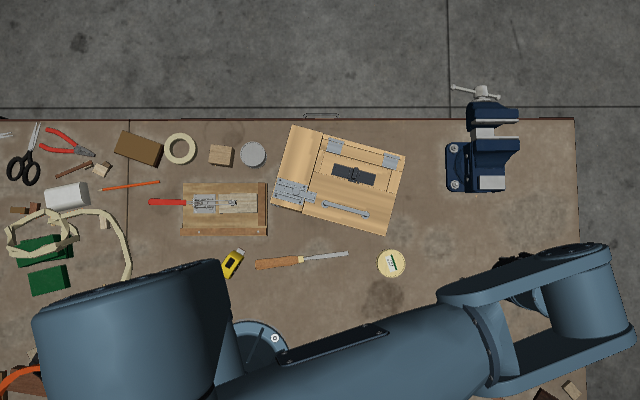

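View pics/scene.png

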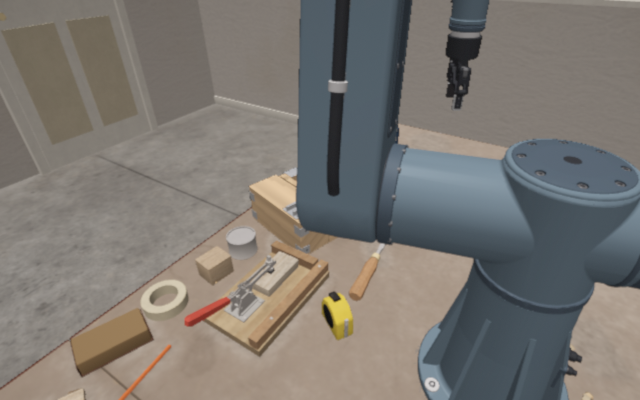

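The top view shows the chest at about (340,180) px, yawed slightly, with the bolt on its left at about (290,195). I'll enlarge that area to measure it.

```bash
python3 - <<'E'
from h import *
im=cv2.imread('pics/top.png')[115:245,260:415]
cv2.imwrite('pics/topc.png',cv2.resize(im,None,fx=4.5,fy=4.5,interpolation=cv2.INTER_CUBIC))
c=np.load('pics/top.npz');print(c['camera_matrix'],c['extrinsics'].round(3))
E
```

```text
[[410.09425168   0.         315.47224222]
 [  0.         410.09425168 203.64889227]
 [  0.           0.           1.        ]] [[-0.005 -0.998  0.061  0.347]
 [-1.     0.005 -0.013 -0.164]
 [ 0.012 -0.061 -0.998  1.085]
 [ 0.     0.     0.     1.   ]]
```

View pics/topc.png

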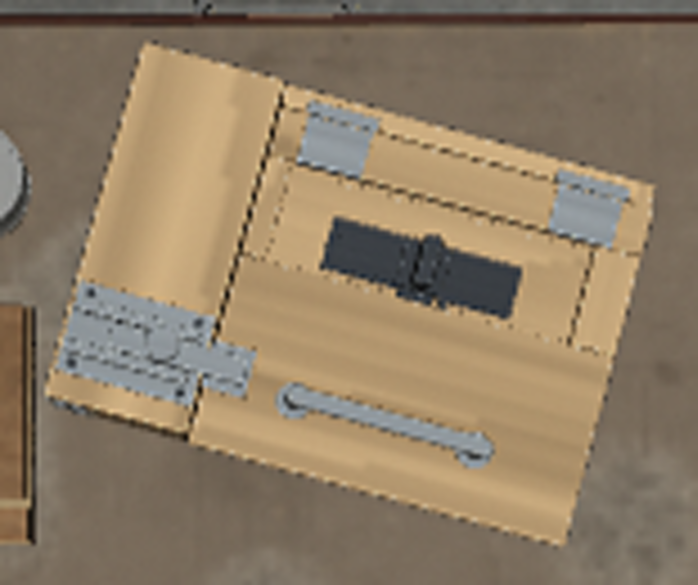

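```bash
cat >> h.py <<'E'
E
python3 - <<'E'
from h import *
from scipy.optimize import least_squares
c=np.load('pics/top.npz')
cr=lambda u,v,z:pt(c,260+(u+.5)/4.5-.5,115+(v+.5)/4.5-.5,z)[:2]
L=[(147,42,.098,100,180),(47,393,.098,-100,180),(566,545,.1005,-100,-110),(654,186,.098,100,-110),(292,398,.1425,-67,44.5),(477,447,.1425,-67,-55.5),(162,340,.1485,-60,122)]
W=np.array([cr(*l[:3]) for l in L]);C=np.array([l[3:] for l in L])/1000
f=lambda p:((np.c_[np.cos(p[2])*C[:,0]-np.sin(p[2])*C[:,1],np.sin(p[2])*C[:,0]+np.cos(p[2])*C[:,1]]+p[:2])-W)
s=least_squares(lambda p:f(p).ravel(),[.5,-.2,-.2]);p=s.x;print(p,'\n',(f(p)*1000).round(1))
np.save('pose.npy',p)
# depth map in chest frame
v,u=np.mgrid[115:245,260:415];d=c['depth'][115:245,260:415];K=c['camera_matrix'];E=c['extrinsics']
P=np.stack([(u-K[0,2])/K[0,0]*d,(v-K[1,2])/K[1,1]*d,d],-1)@E[:3,:3].T+E[:3,3]
x=P[...,:2]-p[:2];cx=x[...,0]*np.cos(p[2])+x[...,1]*np.sin(p[2]);cy=-x[...,0]*np.sin(p[2])+x[...,1]*np.cos(p[2])
for X in range(75,-30,-5):
  print(X,*[ '%4d'%(1000*np.median(P[...,2][m])) if (m:=(abs(cx*1000-X)<2.6)&(abs(cy*1000-Y)<2.6)).any() else '   .' for Y in range(95,-110,-7)])
def box(name,u,v):print(name,pt(c,u,v))
box('screw',252,154);box('wax',391,263);box('cube',220,156)
E
```

```text
[ 0.4582507  -0.26318089 -0.28608074] 
 [[ 1.9  2.4]
 [ 0.5  5. ]
 [ 1.3  3.5]
 [-0.2 -1.7]
 [ 0.  -4.7]
 [-2.6 -6.1]
 [-0.9  1.5]]
75   98   98   99   98  100  100   98  100   99   97   97  100   95   99   98   98   99  100  100   97   98   97   98   99   99  101   99   99   99  101
70   98   99   98   98  100  101  101   98   99   98  100  101   97   99   98   99   98  100   98  100   98   99   99  100  101  101  100  100  101   99
65   99   99  100  100  100  100  101  100   98   99  100   98   99  101   98   97   99   97   98   98   98   99  100  101   98  100  101  101   99   98
60   99   99   94   97   76   56   94   93   58   94   89   92   77   93   93   56   56   94   90   92   92   56   73   57   73   56   96   99  100   99
55   98   98   56   54   56   54   54   56   53   54   55   55   55   53   54   54   55   55   54   55   55   53   55   54   54   53   57  101   99  101
50  100   97   54   54   56   53   55   56   52   56   54   55   55   55   57   54   55   53   54   56   55   56   53   55   55   55   96  101   99  100
45  100   98   55   54   55   53   57   54   55   
[... 1672 characters left out ...]
98   98   99  101   99  101   98   98   99   98   98   97  100   99   99  100   99   99  100  101   98   99   99
-15   98   99   99   98  100   99   99   98   99   98   99   99   98  100   97   98   98   99  100  100   98   99   99  100  100  100   99   99  100   98
-20   97   99   99  100  100   99   99   98   99   99   99   99   99   99   99   99  100  100  100   99  100   99   98  101  100   99  100   99   97   98
-25   98  100   98   99   99   97  100   99  100   98  100   99   99   99   98  100   98   98  100  100   98   98  100   99  100   98  100   99  100   98
screw [ 0.54018126 -0.01498719  0.0392621 ]
wax [ 0.25849593 -0.37118091  0.02470637]
cube [0.53508534 0.06675052 0.04025756]
```

The chest sits near (0.458, -0.263) with a yaw of -0.286 rad, and a tab shows up at chest y of about -3 mm. Next I'll go above the chest and check this with the wrist camera.

```bash
cat >> h.py <<'E'
def go(cx,cy,z,yaw=np.pi/2,tilt=0.):
    "chest mm -> shift, turn in tool frame. yaw of tool x in chest; tilt: about chest y (lid-opening sense)"
    P=np.load('pose.npy');o,p,r=obs()
    Rc=R.from_euler('z',P[2])
    T=np.array([P[0],P[1],0])+Rc.apply(np.array([cx,cy,z])/1000)
    Rt=Rc*R.from_euler('y',tilt)*R.from_euler('z',yaw)*R.from_euler('x',np.pi)
    print('shift',(r.inv().apply(T-p)*1000).round(1),'rot',(r.inv()*Rt).as_rotvec().round(3))
def here():
    P=np.load('pose.npy');o,p,r=obs();Rc=R.from_euler('z',P[2])
    print('t',round(o['time_s'],2),'chest mm',(Rc.inv().apply(p-[P[0],P[1],0])*1000).round(1),'F chest',Rc.inv().apply(o['wrist_force']).round(1),'tool z',Rc.inv().apply(r.as_matrix()[:,2]).round(3),'open',round(o['opening'],2))
E
python3 - <<'E'
from h import *
here();go(-60,40,330)
c=vision.camera('wrist');print(c['hand_eye'].round(3))
E
```

```text
t 0.1 chest mm [-122.2 -297.2  249.5] F chest [ 0.2  1.3 -0. ] tool z [-0.001  0.001 -1.   ] open 1.0
shift [ 275.3 -204.5  -80.1] rot [-0.001 -0.001 -0.821]
[[ 0.001 -0.944 -0.329  0.085]
 [ 1.     0.001 -0.     0.   ]
 [ 0.    -0.329  0.944 -0.123]
 [ 0.     0.     0.     1.   ]]
```

>>> play_rows:
  xyz:
    - [20, -15, -40]
    - [55, -40, -80]
    - [95, -70, -80]
    - [135, -100, -80]
    - [175, -130, -80]
    - [215, -160, -80]
    - [250, -185, -80]
    - [270, -200, -80]
    - [275, -204.5, -80]
    - [275, -204.5, -80]
  rot:
    - [0, 0, -0.1]
    - [0, 0, -0.2]
    - [0, 0, -0.3]
    - [0, 0, -0.4]
    - [0, 0, -0.5]
    - [0, 0, -0.6]
    - [0, 0, -0.7]
    - [0, 0, -0.8]
    - [0, 0, -0.821]
    - [0, 0, -0.821]
  grip: [0, 0, 0, 0, 0, 0, 0, 0, 0, 0]

```text
time_s: 1.4
eef_pos: [0.4116, -0.2085, 0.3302]
eef_rot: [-0.0, 0.801, 0.599, -0.0]
wrist_force: [0.6, -0.9, 0.5]
opening: 0.001
grasp_force: 0.0
```

```bash
python3 - <<'E'
from h import *
here();o,p,r=obs();c=snap('wrist','w1.png')
T=np.eye(4);T[:3,:3]=r.as_matrix();T[:3,3]=p
np.save('pics/w1E.npy',T@c['hand_eye'])
E
```

```text
t 1.4 chest mm [-60.2  39.3 330.2] F chest [ 0.8 -0.7  0.5] tool z [-0. -0. -1.] open 0.0
```

View pics/w1.png

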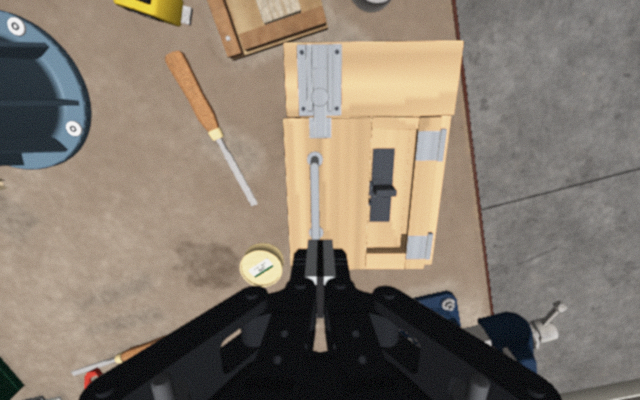

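The chest is well in view: knob at (320,97), handle's left end at (315,158), left corners at (285,42) and (463,40), deck/lid split on the front at (284,117).

```bash
python3 - <<'E'
from h import *
from scipy.optimize import least_squares
P=np.load('pose.npy');Rc=R.from_euler('z',P[2])
c=np.load('pics/w1.npz');E=np.load('pics/w1E.npy')
L=[(320,96,.1485,-60,122),(314.5,155,.144,-67,44.5),(284.5,43,.098,-100,180),(463,40.5,.098,100,180),(284,117,.1,-100,99.5)]
for u,v,z,x,y in L:
    w=pt(c,u,v,z,E); q=Rc.inv().apply(w-[P[0],P[1],0])*1000; print(q.round(1),'vs',x,y)
# depth-based tab profile
d=c['depth'][100:300,270:470];v,u=np.mgrid[100:300,270:470];K=c['camera_matrix']
Q=np.stack([(u-K[0,2])/K[0,0]*d,(v-K[1,2])/K[1,1]*d,d],-1)@E[:3,:3].T+E[:3,3]
q=Rc.inv().apply((Q-[P[0],P[1],0]).reshape(-1,3))*1000
m=(q[:,0]>18)&(q[:,0]<40)&(q[:,2]>82)&(q[:,2]<92)&(abs(q[:,1]+5)<60);print('tab top',m.sum(),np.percentile(q[m,1],[2,50,98]),np.percentile(q[m,0],[2,98]),q[m,2].mean())
m=(abs(q[:,0]+67)<12)&(q[:,2]>132)&(q[:,2]<152)&(q[:,1]>-10)&(q[:,1]<60);print('bar x,ymax,z',np.median(q[m],0),np.percentile(q[m,1],99))
m=(abs(q[:,0]+60)<15)&(q[:,2]>140)&(q[:,2]<158)&(abs(q[:,1]-122)<15);print('knob',np.median(q[m],0),m.sum())
E
```

```text
[-60.1 121.8 148.5] vs -60 122
[-66.   61.3 144. ] vs -67 44.5
[-99.3 176.7  98. ] vs -100 180
[ 96.8 179.1  98. ] vs 100 180
[-102.8   97.9  100. ] vs -100 99.5
tab top 129 [-5.87630066 -0.20621905  3.07074077] [18.80293648 39.28464082] 87.00825340125668
bar x,ymax,z [-66.77747401  23.55039273 143.90149185] 52.1134885598934
knob [-61.10317502 116.03293857 147.92005468] 84
```

>>> play_rows:
  xyz:
    - [30, 0, 0]
    - [53, 0, 0]
    - [53, 0, 40]
    - [53, 0, 90]
    - [53, 0, 135]
    - [53, 0, 170]
    - [53, 0, 188]
    - [53, 0, 193]
    - [53, 0, 193]
    - [53, 0, 193]
  rot:
    - [0, 0, 0]
    - [0, 0, 0]
    - [0, 0, 0]
    - [0, 0, 0]
    - [0, 0, 0]
    - [0, 0, 0]
    - [0, 0, 0]
    - [0, 0, 0]
    - [0, 0, 0]
    - [0, 0, 0]
  grip: [0, 0, 0, 0, 0, 0, 0, 0, 0, 0]

```text
time_s: 2.7
eef_pos: [0.4272, -0.1582, 0.1383]
eef_rot: [0.001, 0.801, 0.599, 0.0]
wrist_force: [-0.3, -0.1, -0.2]
opening: 0.001
grasp_force: 0.0
```

>>> play_rows:
  xyz:
    - [4, 0, 0]
    - [8, 0, 0]
    - [12, 0, 0]
    - [17, 0, 0]
    - [22, 0, 0]
    - [27, 0, 0]
    - [32, 0, 0]
    - [36, 0, 0]
    - [39, 0, 0]
    - [40, 0, 0]
  rot:
    - [0, 0, 0]
    - [0, 0, 0]
    - [0, 0, 0]
    - [0, 0, 0]
    - [0, 0, 0]
    - [0, 0, 0]
    - [0, 0, 0]
    - [0, 0, 0]
    - [0, 0, 0]
    - [0, 0, 0]
  grip: [0, 0, 0, 0, 0, 0, 0, 0, 0, 0]

```text
time_s: 3.95
eef_pos: [0.438, -0.1189, 0.1373]
eef_rot: [0.0, 0.801, 0.599, 0.0]
wrist_force: [-2.5, -2.9, 2.7]
opening: 0.002
grasp_force: 1.5
```

```bash
python3 -c "
from h import *
here()"
```

```text
t 3.95 chest mm [-60.1 132.7 137.3] F chest [-1.6 -3.5  2.7] tool z [ 0.  0. -1.] open 0.0
```

>>> play_rows:
  xyz:
    - [0.5, 0, 0]
    - [1, 0, 0]
    - [1.5, 0, 0]
    - [2, 0, 0]
    - [2.5, 0, 0]
    - [3, 0, 0]
    - [3.5, 0, 0]
    - [3.5, 0, 0]
    - [3.5, 0, 0]
    - [3.5, 0, 0]
  rot:
    - [0, 0, 0]
    - [0, 0, 0]
    - [0, 0, 0]
    - [0, 0, 0]
    - [0, 0, 0]
    - [0, 0, 0]
    - [0, 0, 0]
    - [0, 0, 0]
    - [0, 0, 0]
    - [0, 0, 0]
  grip: [0, 0, 0, 0, 0, 0, 0, 0, 0, 0]

```text
time_s: 5.2
eef_pos: [0.4389, -0.1157, 0.1372]
eef_rot: [-0.0, 0.801, 0.599, 0.0]
wrist_force: [-0.5, -2.7, 1.4]
opening: 0.002
grasp_force: 1.2
```

>>> play_rows:
  xyz:
    - [0.5, 0, 0]
    - [1, 0, 0]
    - [1.5, 0, 0]
    - [2, 0, 0]
    - [2.5, 0, 0]
    - [3, 0, 0]
    - [3, 0, 0]
    - [3, 0, 0]
    - [3, 0, 0]
    - [3, 0, 0]
  rot:
    - [0, 0, 0]
    - [0, 0, 0]
    - [0, 0, 0]
    - [0, 0, 0]
    - [0, 0, 0]
    - [0, 0, 0]
    - [0, 0, 0]
    - [0, 0, 0]
    - [0, 0, 0]
    - [0, 0, 0]
  grip: [0, 0, 0, 0, 0, 0, 0, 0, 0, 0]

```text
time_s: 6.45
eef_pos: [0.4391, -0.1152, 0.1374]
eef_rot: [0.001, 0.801, 0.599, -0.002]
wrist_force: [-6.3, -13.3, 1.0]
opening: -0.0
grasp_force: 7.3
```

>>> play_rows:
  xyz:
    - [-8, 0, 0]
    - [-15, 0, -20]
    - [-20, -3, -60]
    - [-50, -7, -63]
    - [-95, -7, -63]
    - [-130, -7, -63]
    - [-139, -7, -60]
    - [-139, -7, -40]
    - [-139, -7, -10]
    - [-139, -7, -2]
  rot:
    - [0, 0, 0]
    - [0, 0, 0]
    - [0, 0, 0]
    - [0, 0, 0]
    - [0, 0, 0]
    - [0, 0, 0]
    - [0, 0, 0]
    - [0, 0, 0]
    - [0, 0, 0]
    - [0, 0, 0]
  grip: [0, 0, 0, 0.5, 0.5, 0.5, 0.5, 0.5, 0.5, 0.5]

```text
time_s: 7.7
eef_pos: [0.393, -0.2421, 0.1372]
eef_rot: [-0.002, 0.801, 0.599, 0.0]
wrist_force: [0.3, 0.9, 0.2]
opening: 0.502
grasp_force: 0.0
```

>>> play_rows:
  xyz:
    - [0, 0, 0]
    - [0, 0, 0]
    - [0, 0, 0]
    - [0, 0, 0]
    - [0, 0, 0]
    - [0, 0, 0]
    - [0, 0, 0]
    - [0, 0, 0]
    - [0, 0, 0]
    - [0, 0, 0]
  rot:
    - [0, 0, 0]
    - [0, 0, 0]
    - [0, 0, 0]
    - [0, 0, 0]
    - [0, 0, 0]
    - [0, 0, 0]
    - [0, 0, 0]
    - [0, 0, 0]
    - [0, 0, 0]
    - [0, 0, 0]
  grip: [0.4, 0.3, 0.25, 0.2, 0.1, 0.05, 0, 0, 0, 0]

```text
time_s: 8.95
eef_pos: [0.3945, -0.2447, 0.1399]
eef_rot: [0.001, 0.801, 0.599, 0.0]
wrist_force: [5.6, 1.3, 5.5]
opening: 0.091
grasp_force: 58.6
```

```bash
python3 -c "
from h import *
here()
snap('wrist','w2.png')"
```

```text
t 8.95 chest mm [-66.4  -0.2 139.9] F chest [5.  2.8 5.5] tool z [ 0.002 -0.    -1.   ] open 0.09
```

View pics/w2.png

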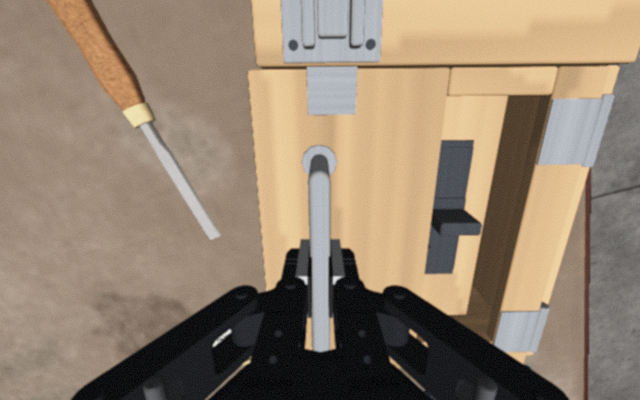

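The bar is gripped, but the tongue at (330,90) still seems to overlap the lid. I'll check the bolt from the top camera.

```bash
python3 - <<'E'
from h import *
c=snap('top','t2.png')
a=cv2.imread('pics/top.png')[165:225,255:330];b=cv2.imread('pics/t2.png')[165:225,255:330]
cv2.imwrite('pics/t2c.png',cv2.resize(np.hstack([a,b]),None,fx=5,fy=5,interpolation=cv2.INTER_CUBIC))
E
```

```text
(no output)
```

View pics/t2c.png

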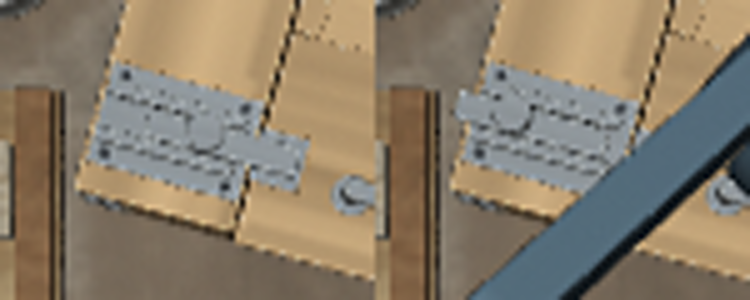

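>>> play_rows:
  xyz:
    - [0, 0.3, -1]
    - [0, 0.6, -2]
    - [0, 0.9, -3]
    - [0, 1.2, -4]
    - [0, 1.6, -5]
    - [0, 2, -6.2]
    - [0, 2.4, -7.5]
    - [0, 2.8, -9.2]
    - [0, 2.8, -9.2]
    - [0, 2.8, -9.2]
  rot:
    - [0.007, 0, 0]
    - [0.014, 0, 0]
    - [0.02, 0, 0]
    - [0.026, 0, 0]
    - [0.033, 0, 0]
    - [0.04, 0, 0]
    - [0.05, 0, 0]
    - [0.06, 0, 0]
    - [0.06, 0, 0]
    - [0.06, 0, 0]
  grip: [0, 0, 0, 0, 0, 0, 0, 0, 0, 0]

```text
time_s: 10.3
eef_pos: [0.3966, -0.2452, 0.1474]
eef_rot: [-0.024, 0.8, 0.599, -0.018]
wrist_force: [7.6, -2.6, -6.2]
opening: 0.089
grasp_force: 58.6
```

>>> play_rows:
  xyz:
    - [0, 0.5, -1.5]
    - [0, 1, -3]
    - [0, 1.5, -4.5]
    - [0, 2, -6]
    - [0, 2.5, -7.5]
    - [0, 3, -9]
    - [0, 3.4, -10.5]
    - [0, 3.8, -12]
    - [0, 3.8, -12]
    - [0, 3.8, -12]
  rot:
    - [0.01, 0, 0]
    - [0.02, 0, 0]
    - [0.03, 0, 0]
    - [0.04, 0, 0]
    - [0.05, 0, 0]
    - [0.06, 0, 0]
    - [0.07, 0, 0]
    - [0.08, 0, 0]
    - [0.08, 0, 0]
    - [0.08, 0, 0]
  grip: [0, 0, 0, 0, 0, 0, 0, 0, 0, 0]

```text
time_s: 11.55
eef_pos: [0.4006, -0.2463, 0.1588]
eef_rot: [-0.056, 0.799, 0.598, -0.042]
wrist_force: [6.0, -2.7, -7.4]
opening: 0.094
grasp_force: 58.7
```

```bash
python3 -c "
from h import *
here()"
```

```text
t 11.55 chest mm [-6.010e+01 -1.000e-01  1.588e+02] F chest [ 6.5 -0.9 -7.4] tool z [-0.14  0.   -0.99] open 0.09
```

>>> play_rows:
  xyz:
    - [0, 0, 0]
    - [0, 0, 0]
    - [0, 0, 0]
    - [0, 0, 0]
    - [0, 0, -10]
    - [0, 0, -30]
    - [0, 0, -60]
    - [0, 0, -90]
    - [0, 0, -100]
    - [0, 0, -100]
  rot:
    - [0, 0, 0]
    - [0, 0, 0]
    - [0, 0, 0]
    - [0, 0, 0]
    - [0, 0, 0]
    - [0, 0, 0]
    - [0, 0, 0]
    - [0, 0, 0]
    - [0, 0, 0]
    - [0, 0, 0]
  grip: [0.2, 0.4, 0.4, 0.4, 0.4, 0.4, 0.4, 0.4, 0.4, 0.4]

```text
time_s: 12.8
eef_pos: [0.4145, -0.2504, 0.2597]
eef_rot: [-0.055, 0.799, 0.598, -0.042]
wrist_force: [0.7, 0.3, 0.1]
opening: 0.402
grasp_force: 0.0
```

```bash
python3 - <<'E'
from h import *
here();o,p,r=obs();c=snap('wrist','w3.png')
T=np.eye(4);T[:3,:3]=r.as_matrix();T[:3,3]=p;E=T@c['hand_eye']
P=np.load('pose.npy');Rc=R.from_euler('z',P[2])
d=c['depth'];v,u=np.mgrid[0:400,0:640];K=c['camera_matrix']
Q=np.stack([(u-K[0,2])/K[0,0]*d,(v-K[1,2])/K[1,1]*d,d],-1)@E[:3,:3].T+E[:3,3]
q=Rc.inv().apply((Q-[P[0],P[1],0]).reshape(-1,3))*1000
for X in(-85,-40,-20): 
  m=(abs(q[:,0]-X)<4)&(abs(q[:,1]-30)<15)&(d.ravel()>0);print(X,np.median(q[m,2]),m.sum())
for y in range(-40,40,3):
  m=(q[:,0]>20)&(q[:,0]<36)&(abs(q[:,1]-y)<1.5)&(q[:,2]<94)&(d.ravel()>0);print(y,m.sum(),np.percentile(q[m,2],[10,90]).round() if m.any() else '',end='; ')
go(28,-48,200,yaw=0)
E
```

```text
t 12.8 chest mm [-4.560e+01 -1.000e-01  2.597e+02] F chest [0.5 0.5 0.1] tool z [-0.138 -0.001 -0.99 ] open 0.4
-85 121.991131900277 276
-40 116.40133321540269 317
-20 319.3180389592136 2846
-40 32 [59. 61.]; -37 36 [59. 60.]; -34 35 [59. 61.]; -31 34 [59. 61.]; -28 37 [59. 60.]; -25 35 [59. 61.]; -22 39 [59. 61.]; -19 35 [59. 61.]; -16 24 [59. 61.]; -13 0 ; -10 0 ; -7 15 [87. 88.]; -4 47 [87. 89.]; -1 46 [87. 89.]; 2 142 [64. 88.]; 5 42 [61. 63.]; 8 39 [61. 62.]; 11 47 [59. 62.]; 14 41 [59. 60.]; 17 42 [59. 60.]; 20 39 [59. 60.]; 23 41 [59. 61.]; 26 46 [59. 61.]; 29 44 [59. 60.]; 32 38 [59. 61.]; 35 41 [59. 61.]; 38 44 [59. 61.]; shift [-48.2  81.7  47.7] rot [-0.111  0.11   1.568]
```

View pics/w3.png

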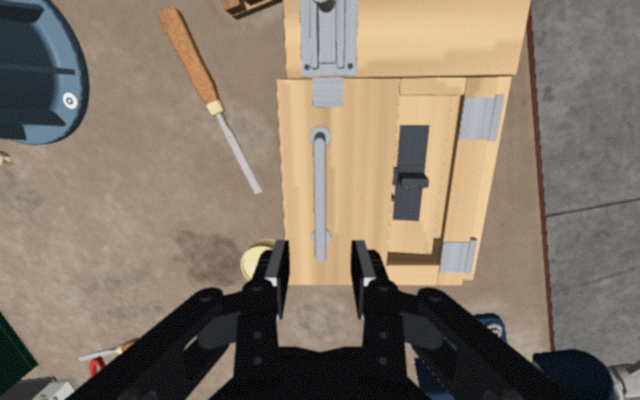

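>>> play_rows:
  xyz:
    - [-5, 9, 0]
    - [-10, 18, 0]
    - [-15, 27, 0]
    - [-20, 36, 5]
    - [-26, 45, 10]
    - [-32, 54, 20]
    - [-38, 64, 30]
    - [-44, 74, 40]
    - [-48, 81.7, 47.7]
    - [-48, 81.7, 47.7]
  rot:
    - [-0.012, 0.012, 0.17]
    - [-0.024, 0.024, 0.34]
    - [-0.036, 0.036, 0.51]
    - [-0.048, 0.048, 0.68]
    - [-0.06, 0.06, 0.85]
    - [-0.072, 0.072, 1.02]
    - [-0.084, 0.084, 1.19]
    - [-0.096, 0.096, 1.36]
    - [-0.108, 0.108, 1.53]
    - [-0.111, 0.11, 1.568]
  grip: [0, 0, 0, 0, 0, 0, 0, 0, 0, 0]

```text
time_s: 14.1
eef_pos: [0.4708, -0.3164, 0.1977]
eef_rot: [-0.001, 0.99, -0.144, -0.002]
wrist_force: [-0.7, -0.3, -0.1]
opening: 0.002
grasp_force: 0.0
```

```bash
python3 -c "
from h import *
here();go(28,-48,84,yaw=0)"
```

```text
t 14.1 chest mm [ 27.  -47.5 197.7] F chest [-0.6 -0.5 -0.1] tool z [-0.003  0.002 -1.   ] open 0.0
shift [  1.3   0.7 113.7] rot [-0.002  0.003 -0.003]
```

>>> play_rows:
  xyz:
    - [1, 0, 15]
    - [1, 0, 35]
    - [1, 0, 55]
    - [1, 0, 70]
    - [1, 0, 80]
    - [1, 0, 90]
    - [1, 0, 98]
    - [1, 0, 106]
    - [1, 0, 112]
    - [1, 0, 114]
  rot:
    - [0, 0, 0]
    - [0, 0, 0]
    - [0, 0, 0]
    - [0, 0, 0]
    - [0, 0, 0]
    - [0, 0, 0]
    - [0, 0, 0]
    - [0, 0, 0]
    - [0, 0, 0]
    - [0, 0, 0]
  grip: [0, 0, 0, 0, 0, 0, 0, 0, 0, 0]

```text
time_s: 15.35
eef_pos: [0.4728, -0.3175, 0.0862]
eef_rot: [0.0, 0.99, -0.143, 0.0]
wrist_force: [0.2, 0.7, 0.1]
opening: 0.002
grasp_force: 0.0
```

```bash
python3 -c "
from h import *
here()"
```

```text
t 15.35 chest mm [ 29.3 -48.   86.2] F chest [-0.   0.7  0.1] tool z [ 0. -0. -1.] open 0.0
```

>>> play_rows:
  xyz:
    - [0, -3, 0]
    - [0, -6, 0]
    - [0, -8, 0]
    - [0, -10, 0]
    - [0, -11.5, 0]
    - [0, -13, 0]
    - [0, -14.5, 0]
    - [0, -16, 0]
    - [0, -17, 0]
    - [0, -18, 0]
  rot:
    - [0, 0, 0]
    - [0, 0, 0]
    - [0, 0, 0]
    - [0, 0, 0]
    - [0, 0, 0]
    - [0, 0, 0]
    - [0, 0, 0]
    - [0, 0, 0]
    - [0, 0, 0]
    - [0, 0, 0]
  grip: [0, 0, 0, 0, 0, 0, 0, 0, 0, 0]

```text
time_s: 16.6
eef_pos: [0.478, -0.3003, 0.0866]
eef_rot: [0.0, 0.99, -0.143, 0.0]
wrist_force: [0.5, 0.1, -0.5]
opening: 0.002
grasp_force: 0.0
```

>>> play_rows:
  xyz:
    - [0, -1, 0]
    - [0, -2, 0]
    - [0, -3, 0]
    - [0, -4, 0]
    - [0, -5, 0]
    - [0, -6, 0]
    - [0, -7, 0]
    - [0, -8, 0]
    - [0, -9, 0]
    - [0, -10, 0]
  rot:
    - [0, 0, 0]
    - [0, 0, 0]
    - [0, 0, 0]
    - [0, 0, 0]
    - [0, 0, 0]
    - [0, 0, 0]
    - [0, 0, 0]
    - [0, 0, 0]
    - [0, 0, 0]
    - [0, 0, 0]
  grip: [0, 0, 0, 0, 0, 0, 0, 0, 0, 0]

```text
time_s: 17.85
eef_pos: [0.4809, -0.2909, 0.0866]
eef_rot: [0.001, 0.99, -0.142, 0.0]
wrist_force: [-0.9, -1.4, 0.1]
opening: 0.004
grasp_force: 0.8
```

```bash
python3 -c "
from h import *
here()"
```

```text
t 17.85 chest mm [ 29.5 -20.2  86.6] F chest [-0.4 -1.6  0.1] tool z [ 0.001 -0.001 -1.   ] open 0.0
```

>>> play_rows:
  xyz:
    - [0, -0.7, 0]
    - [0, -1.4, 0]
    - [0, -2.1, 0]
    - [0, -2.8, 0]
    - [0, -3.5, 0]
    - [0, -4.2, 0]
    - [0, -5, 0]
    - [0, -6, 0]
    - [0, -7, 0]
    - [0, -8, 0]
  rot:
    - [0, 0, 0]
    - [0, 0, 0]
    - [0, 0, 0]
    - [0, 0, 0]
    - [0, 0, 0]
    - [0, 0, 0]
    - [0, 0, 0]
    - [0, 0, 0]
    - [0, 0, 0]
    - [0, 0, 0]
  grip: [0, 0, 0, 0, 0, 0, 0, 0, 0, 0]

```text
time_s: 19.1
eef_pos: [0.4831, -0.283, 0.0866]
eef_rot: [0.0, 0.99, -0.142, 0.0]
wrist_force: [-1.1, -2.3, 0.9]
opening: 0.002
grasp_force: 1.8
```

```bash
python3 -c "
from h import *
here()"
```

```text
t 19.1 chest mm [ 29.4 -12.   86.6] F chest [-0.4 -2.6  0.9] tool z [ 0.001 -0.001 -1.   ] open 0.0
```

>>> play_rows:
  xyz:
    - [0, -1, 0]
    - [0, -2, 0]
    - [0, -3, 0]
    - [0, -4, 0]
    - [0, -5, 0]
    - [0, -6, 0]
    - [0, -7, 0]
    - [0, -8, 0]
    - [0, -9, 0]
    - [0, -9.5, 0]
  rot:
    - [0, 0, 0]
    - [0, 0, 0]
    - [0, 0, 0]
    - [0, 0, 0]
    - [0, 0, 0]
    - [0, 0, 0]
    - [0, 0, 0]
    - [0, 0, 0]
    - [0, 0, 0]
    - [0, 0, 0]
  grip: [0, 0, 0, 0, 0, 0, 0, 0, 0, 0]

```text
time_s: 20.35
eef_pos: [0.4858, -0.2739, 0.0866]
eef_rot: [0.0, 0.99, -0.142, 0.0]
wrist_force: [-2.4, -3.3, 1.3]
opening: 0.002
grasp_force: 1.8
```

>>> play_rows:
  xyz:
    - [0, -0.3, 0]
    - [0, -0.6, 0]
    - [0, -0.9, 0]
    - [0, -1.2, 0]
    - [0, -1.5, 0]
    - [0, -1.8, 0]
    - [0, -2.1, 0]
    - [0, -2.4, 0]
    - [0, -2.4, 0]
    - [0, -2.4, 0]
  rot:
    - [0, 0, 0]
    - [0, 0, 0]
    - [0, 0, 0]
    - [0, 0, 0]
    - [0, 0, 0]
    - [0, 0, 0]
    - [0, 0, 0]
    - [0, 0, 0]
    - [0, 0, 0]
    - [0, 0, 0]
  grip: [0, 0, 0, 0, 0, 0, 0, 0, 0, 0]

```text
time_s: 21.6
eef_pos: [0.4864, -0.2716, 0.0866]
eef_rot: [0.0, 0.99, -0.142, 0.0]
wrist_force: [-2.4, -3.6, 1.9]
opening: 0.002
grasp_force: 1.7
```

```bash
python3 -c "
from h import *
here()"
```

```text
t 21.6 chest mm [29.4 -0.2 86.6] F chest [-1.3 -4.1  1.9] tool z [ 0.001 -0.001 -1.   ] open 0.0
```

>>> play_rows:
  xyz:
    - [0, -0.3, 0]
    - [0, -0.6, 0]
    - [0, -0.9, 0]
    - [0, -1.2, 0]
    - [0, -1.5, 0]
    - [0, -1.5, 0]
    - [0, -1.5, 0]
    - [0, -1.5, 0]
    - [0, -1.5, 0]
    - [0, -1.5, 0]
  rot:
    - [0, 0, 0]
    - [0, 0, 0]
    - [0, 0, 0]
    - [0, 0, 0]
    - [0, 0, 0]
    - [0, 0, 0]
    - [0, 0, 0]
    - [0, 0, 0]
    - [0, 0, 0]
    - [0, 0, 0]
  grip: [0, 0, 0, 0, 0, 0, 0, 0, 0, 0]

```text
time_s: 22.85
eef_pos: [0.4869, -0.2702, 0.0866]
eef_rot: [0.0, 0.99, -0.142, 0.0]
wrist_force: [-4.2, -2.9, 1.5]
opening: 0.0
grasp_force: 1.6
```

>>> play_rows:
  xyz:
    - [0, -0.3, 0]
    - [0, -0.6, 0]
    - [0, -0.9, 0]
    - [0, -1.2, 0]
    - [0, -1.2, 0]
    - [0, -1.2, 0]
    - [0, -1.2, 0]
    - [0, -1.2, 0]
    - [0, -1.2, 0]
    - [0, -1.2, 0]
  rot:
    - [0, 0, 0]
    - [0, 0, 0]
    - [0, 0, 0]
    - [0, 0, 0]
    - [0, 0, 0]
    - [0, 0, 0]
    - [0, 0, 0]
    - [0, 0, 0]
    - [0, 0, 0]
    - [0, 0, 0]
  grip: [0, 0, 0, 0, 0, 0, 0, 0, 0, 0]

```text
time_s: 24.1
eef_pos: [0.4872, -0.2691, 0.0866]
eef_rot: [0.0, 0.99, -0.143, 0.0]
wrist_force: [-3.0, -1.8, 0.6]
opening: -0.0
grasp_force: 1.6
```

```bash
python3 -c "
from h import *
here()"
```

```text
t 24.1 chest mm [29.4  2.5 86.6] F chest [-2.4 -2.6  0.6] tool z [ 0.001 -0.001 -1.   ] open -0.0
```

>>> play_rows:
  xyz:
    - [0, -0.2, 0]
    - [0, -0.4, 0]
    - [0, -0.6, 0]
    - [0, -0.8, 0]
    - [0, -1, 0]
    - [0, -1, 0]
    - [0, -1, 0]
    - [0, -1, 0]
    - [0, -1, 0]
    - [0, -1, 0]
  rot:
    - [0, 0, 0]
    - [0, 0, 0]
    - [0, 0, 0]
    - [0, 0, 0]
    - [0, 0, 0]
    - [0, 0, 0]
    - [0, 0, 0]
    - [0, 0, 0]
    - [0, 0, 0]
    - [0, 0, 0]
  grip: [0, 0, 0, 0, 0, 0, 0, 0, 0, 0]

```text
time_s: 25.35
eef_pos: [0.4874, -0.2684, 0.0866]
eef_rot: [0.001, 0.99, -0.143, 0.0]
wrist_force: [-4.3, -3.4, 0.8]
opening: -0.001
grasp_force: 2.4
```

>>> play_rows:
  xyz:
    - [0, -0.2, 0]
    - [0, -0.4, 0]
    - [0, -0.6, 0]
    - [0, -0.8, 0]
    - [0, -1, 0]
    - [0, -1, 0]
    - [0, -1, 0]
    - [0, -1, 0]
    - [0, -1, 0]
    - [0, -1, 0]
  rot:
    - [0, 0, 0]
    - [0, 0, 0]
    - [0, 0, 0]
    - [0, 0, 0]
    - [0, 0, 0]
    - [0, 0, 0]
    - [0, 0, 0]
    - [0, 0, 0]
    - [0, 0, 0]
    - [0, 0, 0]
  grip: [0, 0, 0, 0, 0, 0, 0, 0, 0, 0]

```text
time_s: 26.6
eef_pos: [0.4876, -0.2679, 0.0867]
eef_rot: [0.001, 0.99, -0.143, 0.0]
wrist_force: [-4.7, -5.0, 0.3]
opening: 0.002
grasp_force: 3.4
```

```bash
python3 -c "
from h import *
here()"
```

```text
t 26.6 chest mm [29.5  3.7 86.7] F chest [-3.1 -6.1  0.3] tool z [ 0.001 -0.002 -1.   ] open 0.0
```

>>> play_rows:
  xyz:
    - [0, -0.2, 0]
    - [0, -0.4, 0]
    - [0, -0.6, 0]
    - [0, -0.8, 0]
    - [0, -1, 0]
    - [0, -1, 0]
    - [0, -1, 0]
    - [0, -1, 0]
    - [0, -1, 0]
    - [0, -1, 0]
  rot:
    - [0, 0, 0]
    - [0, 0, 0]
    - [0, 0, 0]
    - [0, 0, 0]
    - [0, 0, 0]
    - [0, 0, 0]
    - [0, 0, 0]
    - [0, 0, 0]
    - [0, 0, 0]
    - [0, 0, 0]
  grip: [0, 0, 0, 0, 0, 0, 0, 0, 0, 0]

```text
time_s: 27.85
eef_pos: [0.4877, -0.2675, 0.0867]
eef_rot: [0.001, 0.99, -0.143, 0.0]
wrist_force: [-4.0, -7.2, -0.0]
opening: 0.002
grasp_force: 4.4
```

>>> play_rows:
  xyz:
    - [0, 2, 0]
    - [0, 6, 0]
    - [0, 10, 0]
    - [0, 12, -10]
    - [0, 12, -30]
    - [0, 12, -60]
    - [0, 12, -90]
    - [0, 12, -115]
    - [0, 12, -120]
    - [0, 12, -120]
  rot:
    - [0, 0, 0]
    - [0, 0, 0]
    - [0, 0, 0]
    - [0, 0, 0]
    - [0, 0, 0]
    - [0, 0, 0]
    - [0, 0, 0]
    - [0, 0, 0]
    - [0, 0, 0]
    - [0, 0, 0]
  grip: [0, 0, 0, 0, 0, 0, 0, 0, 0, 0]

```text
time_s: 29.1
eef_pos: [0.4846, -0.2775, 0.2066]
eef_rot: [0.0, 0.99, -0.142, 0.0]
wrist_force: [0.2, 0.4, -0.3]
opening: 0.001
grasp_force: 0.0
```

```bash
python3 -c "
from h import *
here();go(-60,0,215,yaw=np.pi/2,tilt=.124)
import math
for a in (.124,):
  print(88-155*math.cos(a)+42*math.sin(a), 98+42*math.cos(a)+155*math.sin(a))"
```

```text
t 29.1 chest mm [ 29.3  -6.3 206.6] F chest [ 0.1  0.4 -0.3] tool z [ 0.001 -0.001 -1.   ] open 0.0
shift [-89.3  -6.3  -8.5] rot [ 0.099 -0.098 -1.568]
-60.61522221675502 158.84830092504248
```

>>> play_rows:
  xyz:
    - [-10, -1, -8.5]
    - [-20, -2, -8.5]
    - [-30, -3, -8.5]
    - [-40, -4, -8.5]
    - [-50, -5, -8.5]
    - [-60, -5, -8.5]
    - [-70, -6, -8.5]
    - [-80, -6, -8.5]
    - [-89.5, -6.3, -8.5]
    - [-89.5, -6.3, -8.5]
  rot:
    - [0.011, -0.011, -0.17]
    - [0.022, -0.022, -0.34]
    - [0.033, -0.033, -0.51]
    - [0.044, -0.044, -0.68]
    - [0.055, -0.055, -0.85]
    - [0.066, -0.066, -1.02]
    - [0.077, -0.077, -1.19]
    - [0.088, -0.088, -1.36]
    - [0.099, -0.098, -1.53]
    - [0.099, -0.098, -1.568]
  grip: [0, 0.2, 0.45, 0.45, 0.45, 0.45, 0.45, 0.45, 0.45, 0.45]

```text
time_s: 30.35
eef_pos: [0.3999, -0.2456, 0.2137]
eef_rot: [-0.051, 0.799, 0.598, -0.037]
wrist_force: [0.2, -0.3, 0.5]
opening: 0.448
grasp_force: 0.0
```

```bash
python3 -c "
from h import *
here();go(-60,0,159,yaw=np.pi/2,tilt=.124)"
```

```text
t 30.35 chest mm [-61.    0.4 213.7] F chest [ 0.3 -0.2  0.5] tool z [-0.126  0.001 -0.992] open 0.45
shift [-0.4  7.9 54.2] rot [-0.003 -0.001  0.   ]
```

>>> play_rows:
  xyz:
    - [0, 8, 10]
    - [0, 8, 25]
    - [0, 8, 40]
    - [0, 8, 50]
    - [0, 8, 54]
    - [0, 8, 54]
    - [0, 8, 54]
    - [0, 8, 54]
    - [0, 8, 54]
    - [0, 8, 54]
  rot:
    - [0, 0, 0]
    - [0, 0, 0]
    - [0, 0, 0]
    - [0, 0, 0]
    - [0, 0, 0]
    - [0, 0, 0]
    - [0, 0, 0]
    - [0, 0, 0]
    - [0, 0, 0]
    - [0, 0, 0]
  grip: [0.45, 0.45, 0.45, 0.45, 0.45, 0.3, 0.15, 0, 0, 0]

```text
time_s: 31.6
eef_pos: [0.4009, -0.2466, 0.1609]
eef_rot: [-0.051, 0.799, 0.598, -0.038]
wrist_force: [-5.2, 0.6, 3.7]
opening: 0.091
grasp_force: 58.5
```

```bash
python3 - <<'E'
from h import *
here()
# rows for arc: from lid a0, tool tilt=a
a0=.124
def h(a): return np.array([88-155*np.cos(a)+42*np.sin(a),98+42*np.cos(a)+155*np.sin(a)])
for a in np.arange(.16,1.7,.06):
  d=h(a)-h(a0); n=np.array([np.sin(a0),np.cos(a0)]);t=np.array([np.cos(a0),-np.sin(a0)])
  print(round(a,3),'[0, %.1f, %.1f]'%(d@t,-d@n),round(a-a0,3),h(a).round())
E
```

```text
t 31.6 chest mm [-59.7  -0.3 160.9] F chest [-5.2 -0.9  3.7] tool z [-0.126 -0.    -0.992] open 0.09
0.16 [0, 1.6, -5.6] 0.036 [-58. 164.]
0.22 [0, 4.7, -14.7] 0.096 [-54. 173.]
0.28 [0, 8.4, -23.6] 0.156 [-49. 181.]
0.34 [0, 12.6, -32.2] 0.216 [-44. 189.]
0.4 [0, 17.3, -40.6] 0.276 [-38. 197.]
0.46 [0, 22.5, -48.8] 0.336 [-32. 204.]
0.52 [0, 28.2, -56.5] 0.396 [-26. 211.]
0.58 [0, 34.3, -64.0] 0.456 [-19. 218.]
0.64 [0, 40.9, -71.0] 0.516 [-11. 224.]
0.7 [0, 47.9, -77.6] 0.576 [ -3. 230.]
0.76 [0, 55.3, -83.9] 0.636 [  5. 235.]
0.82 [0, 63.0, -89.6] 0.696 [ 13. 240.]
0.88 [0, 71.0, -94.9] 0.756 [ 22. 244.]
0.94 [0, 79.4, -99.7] 0.816 [ 31. 248.]
1.0 [0, 88.0, -104.0] 0.876 [ 40. 251.]
1.06 [0, 96.9, -107.7] 0.936 [ 49. 254.]
1.12 [0, 106.0, -110.9] 0.996 [ 58. 256.]
1.18 [0, 115.2, -113.6] 1.056 [ 68. 257.]
1.24 [0, 124.6, -115.7] 1.116 [ 77. 258.]
1.3 [0, 134.2, -117.2] 1.176 [ 87. 259.]
1.36 [0, 143.7, -118.2] 1.236 [ 97. 258.]
1.42 [0, 153.4, -118.6] 1.296 [106. 258.]
1.48 [0, 163.0, -118.4] 1.356 [116. 256.]
1.54 [0, 172.6, -117.6] 1.416 [125. 254.]
1.6 [0, 182.1, -116.3] 1.476 [135. 252.]
1.66 [0, 191.6, -114.4] 1.536 [144. 249.]
```

>>> play_rows:
  xyz:
    - [0, 0.6, -2]
    - [0, 1.1, -4]
    - [0, 1.6, -5.6]
    - [0, 2.3, -8]
    - [0, 3, -10]
    - [0, 3.7, -12]
    - [0, 4.2, -13.5]
    - [0, 4.7, -14.7]
    - [0, 4.7, -14.7]
    - [0, 4.7, -14.7]
  rot:
    - [0.013, 0, 0]
    - [0.026, 0, 0]
    - [0.036, 0, 0]
    - [0.052, 0, 0]
    - [0.066, 0, 0]
    - [0.078, 0, 0]
    - [0.088, 0, 0]
    - [0.096, 0, 0]
    - [0.096, 0, 0]
    - [0.096, 0, 0]
  grip: [0, 0, 0, 0, 0, 0, 0, 0, 0, 0]

```text
time_s: 32.85
eef_pos: [0.4069, -0.2483, 0.1739]
eef_rot: [-0.089, 0.796, 0.595, -0.067]
wrist_force: [-6.0, -0.6, -2.7]
opening: 0.092
grasp_force: 58.6
```

```bash
python3 -c "
from h import *
here()"
```

```text
t 32.85 chest mm [-53.5  -0.2 173.9] F chest [-5.6 -2.3 -2.7] tool z [-0.222  0.    -0.975] open 0.09
```

>>> play_rows:
  xyz:
    - [0, 2.3, -7.7]
    - [0, 5, -15.3]
    - [0, 8, -22.7]
    - [0, 11.4, -30]
    - [0, 15.2, -37]
    - [0, 19.3, -43.9]
    - [0, 23.8, -50.6]
    - [0, 28.6, -57]
    - [0, 33.7, -63.3]
    - [0, 39.1, -69.2]
  rot:
    - [0.05, 0, 0]
    - [0.1, 0, 0]
    - [0.15, 0, 0]
    - [0.2, 0, 0]
    - [0.25, 0, 0]
    - [0.3, 0, 0]
    - [0.35, 0, 0]
    - [0.4, 0, 0]
    - [0.45, 0, 0]
    - [0.5, 0, 0]
  grip: [0, 0, 0, 0, 0, 0, 0, 0, 0, 0]

```text
time_s: 34.1
eef_pos: [0.4589, -0.2631, 0.2331]
eef_rot: [-0.284, 0.749, 0.56, -0.212]
wrist_force: [-5.3, 2.0, -1.9]
opening: 0.098
grasp_force: 59.0
```

```bash
python3 -c "
from h import *
here();print(np.round(readout.get_obs()['q'],2))"
```

```text
t 34.1 chest mm [  0.6   0.3 233.1] F chest [-5.7  0.4 -1.9] tool z [-0.663  0.001 -0.749] open 0.1
[-0.62  0.58  1.26 -0.24  1.98 -0.35]
```

>>> play_rows:
  xyz:
    - [0, 2.3, -7.7]
    - [0, 5, -15.3]
    - [0, 8, -22.7]
    - [0, 11.4, -30]
    - [0, 15.2, -37]
    - [0, 19.3, -43.9]
    - [0, 23.8, -50.6]
    - [0, 23.8, -50.6]
    - [0, 23.8, -50.6]
    - [0, 23.8, -50.6]
  rot:
    - [0.05, 0, 0]
    - [0.1, 0, 0]
    - [0.15, 0, 0]
    - [0.2, 0, 0]
    - [0.25, 0, 0]
    - [0.3, 0, 0]
    - [0.35, 0, 0]
    - [0.35, 0, 0]
    - [0.35, 0, 0]
    - [0.35, 0, 0]
  grip: [0, 0, 0, 0, 0, 0, 0, 0, 0, 0]

```text
time_s: 35.35
eef_pos: [0.5088, -0.2774, 0.2552]
eef_rot: [-0.408, 0.689, 0.516, -0.305]
wrist_force: [1.9, 4.9, -3.3]
opening: 0.089
grasp_force: 59.7
```

```bash
python3 -c "
from h import *
here();print(np.round(readout.get_obs()['q'],2))"
```

```text
t 35.35 chest mm [ 52.5   0.7 255.2] F chest [ 0.5  5.3 -3.3] tool z [-0.876  0.    -0.482] open 0.09
[-0.57  0.9   0.87 -0.37  2.39 -0.42]
```

>>> play_rows:
  xyz:
    - [0, 1.6, -5.4]
    - [0, 3.3, -10.8]
    - [0, 5, -15.3]
    - [0, 8, -22.7]
    - [0, 11.4, -30]
    - [0, 13.2, -33.5]
    - [0, 15.2, -37]
    - [0, 17.2, -40.5]
    - [0, 19.3, -43.9]
    - [0, 19.3, -43.9]
  rot:
    - [-0.01, 0, 0]
    - [-0.02, 0, 0]
    - [-0.04, 0, 0]
    - [-0.05, 0, 0]
    - [-0.07, 0, 0]
    - [-0.08, 0, 0]
    - [-0.1, 0, 0]
    - [-0.11, 0, 0]
    - [-0.12, 0, 0]
    - [-0.12, 0, 0]
  grip: [0, 0, 0, 0, 0, 0, 0, 0, 0, 0]

```text
time_s: 36.6
eef_pos: [0.5544, -0.2903, 0.2608]
eef_rot: [-0.367, 0.712, 0.533, -0.274]
wrist_force: [-0.7, 6.9, 1.8]
opening: 0.089
grasp_force: 58.9
```

```bash
python3 - <<'E'
from h import *
here();o,p,r=obs();print(np.round(o['q'],2), o['torque'])
P=np.load('pose.npy');Rc=R.from_euler('z',P[2]);q=Rc.inv().apply(p-[P[0],P[1],0])*1000
a=np.arctan2(155,-0)*0+ (np.pi-np.arctan2(42,155)) - np.arctan2(q[2]-98,q[0]-88);print('lid',a)
for b in (1.35,1.4,1.45,1.5,1.55,1.58,1.6):
  t=np.array([88-155*np.cos(b)+42*np.sin(b),q[1],98+42*np.cos(b)+155*np.sin(b)])
  print(b,(r.inv().apply(Rc.apply(t-q))).round(1))
E
```

```text
t 36.6 chest mm [ 99.9   1.1 260.8] F chest [-2.7  6.4  1.8] tool z [-0.814  0.001 -0.581] open 0.09
[-0.56  0.94  0.73 -0.33  2.38 -0.41] [ 0.64491155  0.21611168 -0.81349968]
lid 1.3790124906625336
1.35 [-0.  -0.9  5.3]
1.4 [-0.   4.2 -0.9]
1.45 [-0.   9.6 -6.8]
1.5 [ -0.   15.3 -12.5]
1.55 [ -0.   21.3 -17.9]
1.58 [ -0.   25.  -20.9]
1.6 [ -0.   27.5 -22.9]
```

>>> play_rows:
  xyz:
    - [0, 4.2, -0.9]
    - [0, 6.9, -3.9]
    - [0, 9.6, -6.8]
    - [0, 12.4, -9.7]
    - [0, 15.3, -12.5]
    - [0, 18.3, -15.2]
    - [0, 21.3, -17.9]
    - [0, 24, -20]
    - [0, 26.3, -21.9]
    - [0, 26.3, -21.9]
  rot:
    - [-0.01, 0, 0]
    - [-0.02, 0, 0]
    - [-0.03, 0, 0]
    - [-0.04, 0, 0]
    - [-0.05, 0, 0]
    - [-0.06, 0, 0]
    - [-0.07, 0, 0]
    - [-0.08, 0, 0]
    - [-0.1, 0, 0]
    - [-0.1, 0, 0]
  grip: [0, 0, 0, 0, 0, 0, 0, 0, 0, 0]

```text
time_s: 37.85
eef_pos: [0.5866, -0.2994, 0.2567]
eef_rot: [-0.329, 0.73, 0.546, -0.246]
wrist_force: [2.6, 7.0, 17.1]
opening: 0.092
grasp_force: 59.6
```

```bash
python3 - <<'E'
from h import *
here();o,p,r=obs();print(np.round(o['q'],2))
P=np.load('pose.npy');Rc=R.from_euler('z',P[2]);q=Rc.inv().apply(p-[P[0],P[1],0])*1000
print('lid',np.pi-np.arctan2(42,155) - np.arctan2(q[2]-98,q[0]-88))
E
```

```text
t 37.85 chest mm [133.4   1.4 256.7] F chest [ 0.5  7.4 17.1] tool z [-0.75   0.001 -0.662] open 0.09
[-0.56  0.97  0.64 -0.28  2.34 -0.38]
lid 1.5846639221046837
```

>>> play_rows:
  xyz:
    - [0, 0, 0]
    - [0, 0, 0]
    - [0, 0, 0]
    - [0, 0, 0]
    - [0, 0, -5]
    - [0, 0, -15]
    - [0, 0, -30]
    - [0, 0, -45]
    - [0, 0, -60]
    - [0, 0, -60]
  rot:
    - [0, 0, 0]
    - [0, 0, 0]
    - [0, 0, 0]
    - [0, 0, 0]
    - [0, 0, 0]
    - [0, 0, 0]
    - [0, 0, 0]
    - [0, 0, 0]
    - [0, 0, 0]
    - [0, 0, 0]
  grip: [0.15, 0.22, 0.3, 0.3, 0.3, 0.3, 0.3, 0.3, 0.3, 0.3]

```text
time_s: 39.1
eef_pos: [0.6285, -0.3132, 0.2885]
eef_rot: [-0.332, 0.729, 0.545, -0.248]
wrist_force: [-0.0, 0.1, -0.5]
opening: 0.302
grasp_force: 0.0
```

```bash
python3 -c "
from h import *
here();snap('wrist','w4.png');c=snap('top','t4.png')
a=cv2.imread('pics/w4.png');b=cv2.imread('pics/t4.png')[90:290,200:440]
b=cv2.resize(b,(480,400));cv2.imwrite('pics/f.png',cv2.resize(np.hstack([a,b]),(800,286)))"
```

```text
t 39.1 chest mm [1.775e+02 1.000e-01 2.885e+02] F chest [-0.1  0.1 -0.5] tool z [-0.754  0.001 -0.657] open 0.3
```

View pics/f.png

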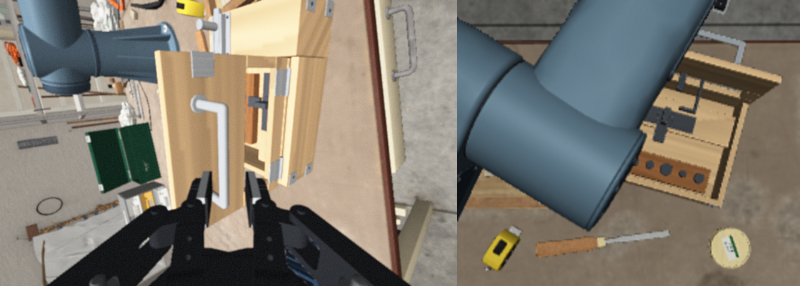

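The lid is up (wrist view, about (200,130)), the wax tin is undisturbed at (730,247), and the fingers are clear of the bar. I'll check the lid angle from depth before handing in.

```bash
python3 - <<'E'
from h import *
o,p,r=obs();c=np.load('pics/w4.npz')
T=np.eye(4);T[:3,:3]=r.as_matrix();T[:3,3]=p;E=T@c['hand_eye'];P=np.load('pose.npy');Rc=R.from_euler('z',P[2])
d=c['depth'];v,u=np.mgrid[0:400,0:640];K=c['camera_matrix']
Q=np.stack([(u-K[0,2])/K[0,0]*d,(v-K[1,2])/K[1,1]*d,d],-1)@E[:3,:3].T+E[:3,3]
q=Rc.inv().apply((Q-[P[0],P[1],0]).reshape(-1,3))*1000
m=(abs(q[:,0]-90)<20)&(q[:,2]>190)&(q[:,2]<285)&(abs(q[:,1])<90)&(d.ravel()>0)
k=np.polyfit(q[m,2],q[m,0],1);print(m.sum(),'lid angle',np.pi/2+np.arctan(k[0]))
E
```

```text
15542 lid angle 1.5631184839003864
```

```bash
python3 -c "
from bench import ctrl
print(ctrl.hand_in())"
```

```text
the job is handed in; nothing more can be done
None
```

I drew the bolt back to its stop, set the lid ajar, pushed the catch left to its end stop with about 8 N at most, and stood the lid upright (about 1.56 rad). The job was handed in at about 39 s with the gripper clear; I didn't re-check the grey tin and pine block on camera at the end.

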